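Sweep the loose binder clips into the clip bay

TASK

Clear the desk: sweep the three loose binder clips across the desk top with your fingertips, through the open mouth of the low three-sided metal bay, until all three lie well inside it, clear of its mouth. Push them along the desk, do not pick any of them up, and leave the jar, coaster, lamp and pen carousel where they stand.

Things in the scene. Friction and masses are not known exactly. Their poses are not given: they have to be found in the camera images.
- bay: Low three-sided grey-painted metal bay fixed to the desk, no floor. Inside 170 mm wide, 100 mm deep; walls 6 mm thick, 22 mm high. Origin: on the desk, middle of its open mouth (line between the wall ends). x points level into the bay (back wall at 100 mm), y across (side walls at +85 and -85 mm), z up. The mouth faces the robot's right (world -y) within 17 degrees.
- clip1_mid (a point): Dark steel binder clip lying on one jaw, wire handle folded back: a wedge 22 mm long (x), 32 mm wide (y), 14 mm high at the spine (-x), about 4 mm at the jaws (+x), 16 mm over the wire; about 25 g, loose. The point is at its middle, 7 mm above its underside. x runs from spine to jaws, z up.
- clip2_mid (a point): A second binder clip, the same in every way.
- clip3_mid (a point): A third binder clip, the same in every way.
- jar: Transparent plastic jar with a black twist cap, 72 mm diameter, 100 mm high, loose, to be left alone. Origin: centre of its underside.
- coaster: Round blue ceramic coaster, 96 mm diameter, 8 mm thick, loose, to be left alone. Origin: centre of its underside.
- lamp: Grey battery desk lamp, round base 110 mm diameter and 18 mm high with a slide switch, post and shade to about 230 mm high, loose, to be left alone. Origin: centre of its underside.
- carousel: Small turntable carousel of coloured pens, 124 mm diameter, 155 mm high, loose, to be left alone. Origin: centre of its underside.

How it is judged:
At the end, for the whole second after the job is handed in: The middle of each of the three clips is more than 20 mm inside the bay's mouth line, between its side walls and in front of its back wall, on the desk (middle less than 20 mm high) and at rest; the jar, coaster, lamp and carousel are within 15 mm of where they stood (x of clip1_mid in the frame of bay between 0.02 and 0.1 m and y of clip1_mid in the frame of bay between -0.085 and 0.085 m and height (world z) of each of clip1_mid, clip2_mid, clip3_mid below 0.02 m and linear speed of each of clip1, clip2, clip3 below 0.02 m/s and x of clip2_mid in the frame of bay between 0.02 and 0.1 m and y of clip2_mid in the frame of bay between -0.085 and 0.085 m and x of clip3_mid in the frame of bay between 0.02 and 0.1 m and y of clip3_mid in the frame of bay between -0.085 and 0.085 m and distance of each of jar, coaster, lamp, carousel from where it was at the start of the episode below 0.015 m); the robot touches nothing.
It fails at once if a clip is picked up off the desk (its middle rises above 24 mm) (height (world z) of any of clip1_mid, clip2_mid, clip3_mid above 0.024 m).
It fails at once if the jar, coaster, lamp or carousel is shifted by more than 15 mm (distance of any of jar, coaster, lamp, carousel from where it was at the start of the episode above 0.015 m).
It fails at once if the jar, lamp or carousel is tipped by more than about 17 degrees (angle between any of jar, lamp, carousel's own z axis and vertical above 0.3 rad).
It also fails if it takes over 72 s, if anything falls off the work surface, if the arm or the gripper's body presses on something with over 40 N, if the wrist force passes 120 N, or if a joint passes its speed limit or range.

ROBOT

A 6-joint arm with a two-finger parallel gripper is mounted at the origin on the work surface. World frame = base frame: x ahead of the robot, y to its left, z up, the work surface at z = 0. Lengths are in m, angles in rad, forces in N, time in s.
With the tool pointing down it reaches from about 0.425 to 0.95 m from the base axis. Payload 3.5 kg.
Tool frame: the origin (TCP) lies between the finger pads; the fingertips stand 14 mm ahead of it and the grasp point (between the pads) lies 5 mm behind it; z points along the fingers, y is the line along which they close (so a half turn about z gives the same grasp; the last joint's range is limited). The gripper opens to 85 mm and grips with 20 to 120 N. Pads are 22 mm wide; open, the fingers measure 114 mm over their backs; the gripper's body (76 mm by 85 mm) begins 54 mm behind the grasp point. The pads swing forward as they close: fully open they stand 13 mm farther back than shut.
Start: joints at [-1.497, 0.286, 1.577, -0, 1.279, -0.15], TCP at [0.15, -0.658, 0.245] pointing down, gripper open.
Joint ranges: [-2.77, 2.77], [-0.9, 2.22], [0.21, 2.48], [-1.53, 4.67], [0.24, 2.81], [-2.84, 2.84]. Speed limits (rad/s): [2.79, 2.79, 3.14, 3.14, 3.14, 3.14].

INTERFACE

Orientations are given as a unit quaternion [x, y, z, w].
In Python, from plant import * gives the robot as it stands.
- The arm moves only by the tool step_arm, never from a script. Its argument "commands" is a list of rows, each an object of numbers: "gripper": the gripper's target within -1 to 1 (shut at 1, half-way at 0, fully open at -1); "x", "y", "z": the shift along the tool's x, y, z in mm; "spin": the turn about the tool's z in degrees. A call has exactly 10 rows; each row shifts and turns the commanded pose from where the row before left it, along the tool's axes as they then stand; what a row does not reach is not made up. A row lasts 1/10 s, in which the tool goes at most 50 mm and 8.59 degrees, less where a joint would pass 70% of its speed; a pose out of reach is approached as far as the arm can. A call with a gripper value outside its range is refused whole. The fingers move at their own pace and stop on an object; "force" is the grip in N (left out, the last holds). Time passes only in rows, so rows that do not move let the fingers close, or fill a call up. It gives the time, the measured TCP pose, the force, the opening and the grip force at its end, in the units of the state.
- get_state(): the state, without advancing time (a new reading comes with each control period).
- read_camera(name): name is "scene" or "top" or "wrist"; returns a dict with "color" (480x640x3 uint8, red, green, blue), "z_map" (480x640 float32, m along the optical axis (not along the pixel's ray), 0 where there is no reading), "fx", "fy", "cx", "cy" (pixels), "eye" and "attitude" of the camera in the world; the wrist camera has in their place "mount" (4x4, takes a point from camera to tool coordinates, whose origin is the TCP and whose axes are the flange's). Camera axes: x right, y up, looking along -z (the intrinsics and any distortion apply to the point x, -y, -z); pixel columns grow to the right and rows downward; lengths in m; the calibration is good to about 2 mm. A picture is of the moment at which its call begins: read the wrist's pose just before it.
- sign_off(): hands the job in; it is judged then, once.
The state is a dict: "time": time; "qpos": joint angles; "dq": joint speeds; "joint_efforts": joint torques, N m; "eef_pos": TCP position; "tcp_rot": TCP orientation; "contact_force": force on the tool from outside, world axes, zero at the start; "wrist_torque": the same for the moment, N m; "opening": opening from 0.0 (shut) to 1.0 (fully open); "finger_force": force on a finger pad.
Only numpy, scipy, OpenCV 4.12 (cv2) and the standard library are available. Lean on these libraries where they do the work, as an engineer would, in place of code of your own. Each camera call takes 0.05 s, during which the arm holds its last target. There are 200 camera calls.

## Working session

There is one attempt and no reset: what is moved stays moved. The work goes in short steps, Python scripts to look and compute and a tool call to move; the robot and the scene stay as the last step left them, time stands still between calls to the robot, and variables do not carry over. Pictures are saved under pics/ and viewed, at most 10 in all, crops included, and the job is handed in when it is done.

Besides the shell and the picture viewer there is one more tool, called after "Request:" by a JSON object that holds its "op" and its "data", one argument or row to a line. step_arm: Moves the arm, as the interface text tells. Its arguments: {"type":"object","properties":{"commands":{"type":"array"},"force":{"type":"number"}},"required":["commands"]}

```bash
mkdir -p pics
cat > h.py <<'E'
from plant import *
import numpy as np, cv2
from scipy.spatial.transform import Rotation as R
def cloud(c):
    z=c["z_map"]; v,u=np.mgrid[0:480,0:640]
    p=np.stack([(u-c["cx"])/c["fx"]*z,-(v-c["cy"])/c["fy"]*z,-z],-1)
    A=np.array(c["attitude"]); M=A if A.shape==(3,3) else R.from_quat(A).as_matrix()
    return p@M.T+np.array(c["eye"])
E
python3 - <<'E'
from h import *
s=get_state();print({k:np.round(v,3) for k,v in s.items()})
for n in("top","scene"):
    c=read_camera(n);print(n,{k:v for k,v in c.items() if k not in("color","z_map")})
    cv2.imwrite(f"pics/{n}0.png",c["color"][...,::-1]);P=cloud(c);np.save(n+"P.npy",P);np.save(n+"C.npy",c["color"])
    print(P[::120,::160].round(3).tolist())
E
```

```text
{'time': np.float64(0.0), 'qpos': array([-1.497,  0.287,  1.578, -0.   ,  1.279, -0.15 ]), 'dq': array([ 0.001,  0.001,  0.   ,  0.   , -0.001,  0.   ]), 'joint_efforts': array([-0.0000e+00, -4.0598e+01, -2.9263e+01, -0.0000e+00,  6.0000e-03,
       -0.0000e+00]), 'eef_pos': array([ 0.15 , -0.658,  0.244]), 'tcp_rot': array([ 0.994,  0.112,  0.   , -0.001]), 'contact_force': array([-0.165,  0.394,  0.694]), 'wrist_torque': array([ 0.012, -0.002, -0.01 ]), 'finger_force': np.float64(0.0), 'opening': np.float64(0.998)}
top {'fx': 501.8988738402481, 'fy': 501.8988738402481, 'cx': 324.0986171165824, 'cy': 237.80062780611055, 'eye': array([ 0.40784559, -0.02296042,  1.0661911 ]), 'attitude': array([ 0.05241431, -0.05475264, -0.70020718,  0.70990478])}
[[[1.615, 1.261, -0.751], [1.329, 0.473, -0.309], [1.633, 0.002, -0.747], [1.248, -0.436, -0.168]], [[0.826, 0.7, -0.002], [0.831, 0.344, -0.001], [0.836, -0.013, 0.001], [0.842, -0.37, -0.001]], [[0.556, 0.667, 0.002], [0.561, 0.326, 0.001], [0.566, -0.017, 0.003], [0.571, -0.361, 0.0]], [[0.306, 0.643, -0.004], [0.31, 0.312, -0.003], [0.315, -0.02, -0.001], [0.319, -0.352, 0.001]]]
scene {'fx': 587.2318312584456, 'fy': 587.2318312584456, 'cx': 322.8924856374071, 'cy': 235.02293220462377, 'eye': array([ 1.44319907, -0.51931577,  1.06696685]), 'attitude': array([0.32733533, 0.20146574, 0.46918945, 0.79506251])}
[[[-1.347, -0.551, 0.052], [-1.455, 0.132, -0.134], [-1.577, 1.086, -0.383], [-0.263, 1.094, 0.096]], [[0.167, -0.625, 0.362], [-0.222, -0.225, 0.004], [0.029, 0.225, 0.001], [0.28, 0.671, -0.001]], [[0.105, -0.752, 0.004], [0.414, -0.403, 0.103], [0.504, -0.032, -0.001], [0.713, 0.313, 0.013]], [[-0.184, -1.001, -0.75], [0.652, -0.501, -0.004], [0.821, -0.203, 0.0], [0.985, 0.093, -0.001]]]
```

View pics/top0.png

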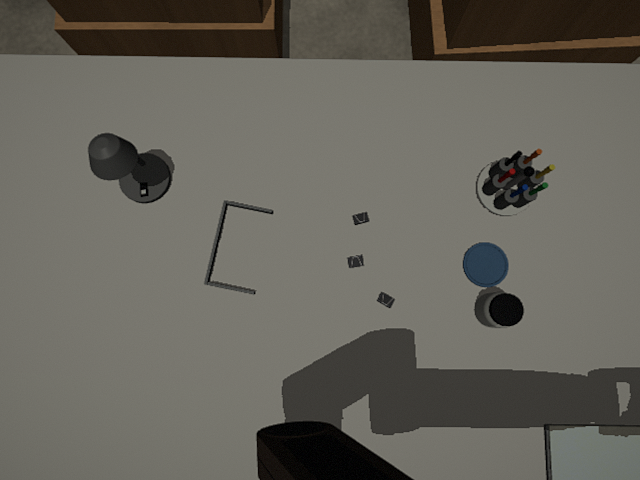

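View pics/scene0.png

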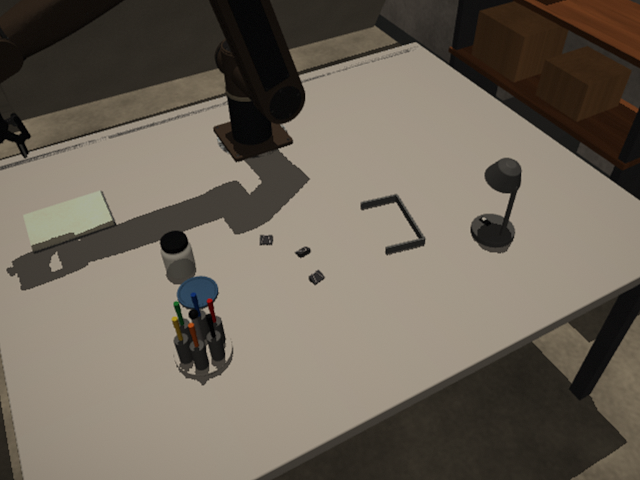

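The top view shows the bay: mouth ends at about (272,211) and (255,292), back corners at (227,203) and (208,283). The clips are at (361,218), (356,261) and (386,300), with the coaster (486,264) and jar (503,308) to their right. The path into the bay is clear, and the scene view agrees.

```bash
cat >> h.py <<'E'
def px(c,u,v,z):  # pixel -> world at height z
    M=R.from_quat(c["attitude"]).as_matrix()
    d=M@np.array([(u-c["cx"])/c["fx"],-(v-c["cy"])/c["fy"],-1]);e=np.array(c["eye"]);return e+d*(z-e[2])/d[2]
def clips(c):
    """dark blobs of clip size on the desk -> world x,y, pixel, area"""
    g=cv2.cvtColor(c["color"],cv2.COLOR_RGB2GRAY); P=cloud(c)
    m=((g<75)&(P[...,2]<.03)&(P[...,2]>-.012)).astype(np.uint8)
    m=cv2.morphologyEx(m,cv2.MORPH_CLOSE,np.ones((3,3)))
    n,l,st,ce=cv2.connectedComponentsWithStats(m); out=[]
    for i in range(1,n):
        if 50<st[i,4]<400 and max(st[i,2:4])<30:
            r=cv2.minAreaRect(np.argwhere(l==i)[:,::-1].astype(np.float32))
            out.append((px(c,*ce[i],.007).round(3)[:2].tolist(),ce[i].round(0).tolist(),int(st[i,4]),np.round(r[1],1).tolist(),round(r[2]),P[l==i][:,2].max().round(3)))
    return out
E
python3 - <<'E'
from h import *
c=read_camera("top")
for r in clips(c):print(r)
P=cloud(c);q=P.reshape(-1,3)
# bay: tall-enough points in its region
v,u=np.mgrid[0:480,0:640];m=(P[...,2]>.012)&(P[...,2]<.04)&(u>195)&(u<285)&(v>195)&(v<300)
mm=cv2.minAreaRect(np.argwhere(m)[:,::-1].astype(np.float32));print(m.sum(),[px(c,*p,.022).round(3)[:2].tolist() for p in cv2.boxPoints(mm)])
g=cv2.cvtColor(c["color"],cv2.COLOR_RGB2GRAY)
for p in[(272,211),(255,292),(227,203),(208,283)]:print(p,px(c,*p,.022).round(3))
print("jar",px(c,506,309,.1).round(3),"coaster",px(c,486,264,.008).round(3))
b=c["color"][200:310,195:410,::-1];cv2.imwrite("pics/crop0.png",cv2.resize(b,None,fx=3.7,fy=3.7,interpolation=cv2.INTER_CUBIC))
E
```

```text
([0.693, -0.377], [487.0, 184.0], 67, [25.0, 9.8], 87, np.float64(0.031))
([0.666, -0.402], [499.0, 196.0], 78, [9.8, 22.4], 17, np.float64(0.031))
([0.614, -0.103], [360.0, 218.0], 149, [9.7, 15.0], 76, np.float64(1.066))
([0.521, -0.092], [355.0, 261.0], 168, [11.3, 15.1], 81, np.float64(0.02))
([0.441, -0.155], [385.0, 299.0], 163, [15.7, 10.7], 27, np.float64(1.066))
632 [[0.469, 0.223], [0.65, 0.191], [0.627, 0.085], [0.447, 0.119]]
(272, 211) [0.623 0.086 0.022]
(255, 292) [0.452 0.116 0.022]
(227, 203) [0.639 0.182 0.022]
(208, 283) [0.469 0.214 0.022]
jar [ 0.423 -0.374  0.1  ] coaster [ 0.518 -0.369  0.008]
```

View pics/crop0.png

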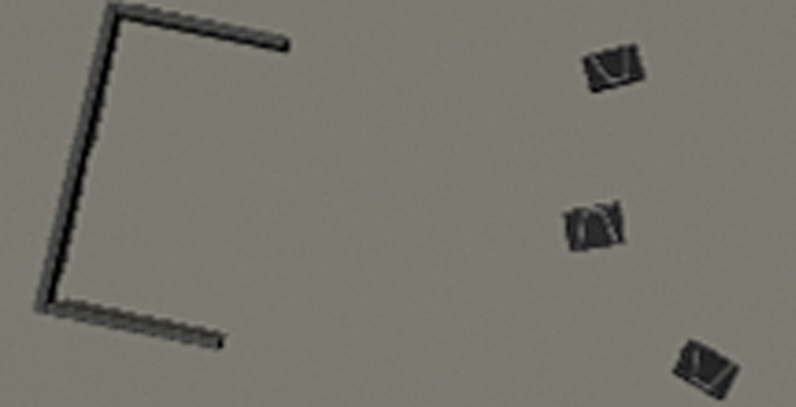

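Bay axis is about 11° off world y, the mouth middle is at (0.537, 0.102), and the wall-end spacing of 0.183 m matches 170+12 mm. I'll push each clip separately with nearly shut fingers, starting with the clip at (0.614, -0.103), heading 98.4°.

Request:
{"op": "step_arm", "data": {
  "commands": [
    {"x": 28.6,"y": -19.2,"gripper": 0.8},
    {"x": 28.6,"y": -19.2,"gripper": 0.8},
    {"x": 28.6,"y": -19.2,"gripper": 0.8},
    {"x": 28.6,"y": -19.2,"gripper": 0.8},
    {"x": 28.6,"y": -19.2,"gripper": 0.8},
    {"x": 28.6,"y": -19.2,"gripper": 0.8},
    {"x": 28.6,"y": -19.2,"gripper": 0.8},
    {"x": 28.6,"y": -19.2,"gripper": 0.8},
    {"x": 28.6,"y": -19.2,"gripper": 0.8},
    {"x": 28.6,"y": -19.2,"gripper": 0.8}
  ]
}}

```text
invalid input
```

Request:
{"op": "step_arm", "data": {
  "commands": [
    {"x": 28.6,"y": -19.2,"gripper": 0.8},
    {"x": 28.6,"y": -19.2,"gripper": 0.8},
    {"x": 28.6,"y": -19.2,"gripper": 0.8},
    {"x": 28.6,"y": -19.2,"gripper": 0.8},
    {"x": 28.6,"y": -19.2,"gripper": 0.8},
    {"x": 28.6,"y": -19.2,"gripper": 0.8},
    {"x": 28.6,"y": -19.2,"gripper": 0.8},
    {"x": 28.6,"y": -19.2,"gripper": 0.8},
    {"x": 28.6,"y": -19.2,"gripper": 0.8},
    {"x": 28.6,"y": -19.2,"gripper": 0.8}
  ]
}}

```text
invalid input
```

Request:
{"op": "step_arm", "data": {
  "commands": [
    {"spin": -8.55,"gripper": 0.8},
    {"spin": -8.55,"gripper": 0.8},
    {"spin": -8.55,"gripper": 0.8},
    {"spin": -8.55,"gripper": 0.8},
    {"spin": -8.55,"gripper": 0.8},
    {"spin": -8.55,"gripper": 0.8},
    {"spin": -8.55,"gripper": 0.8},
    {"spin": -8.55,"gripper": 0.8},
    {"spin": -8.55,"gripper": 0.8},
    {"spin": -8.55,"gripper": 0.8}
  ]
}}

```text
invalid input
```

Request:
{"op": "step_arm", "data": {
  "commands": [
    {"x": 28.6,"y": -19.2,"z": 0,"spin": 0,"gripper": 0.8},
    {"x": 28.6,"y": -19.2,"z": 0,"spin": 0,"gripper": 0.8},
    {"x": 28.6,"y": -19.2,"z": 0,"spin": 0,"gripper": 0.8},
    {"x": 28.6,"y": -19.2,"z": 0,"spin": 0,"gripper": 0.8},
    {"x": 28.6,"y": -19.2,"z": 0,"spin": 0,"gripper": 0.8},
    {"x": 28.6,"y": -19.2,"z": 0,"spin": 0,"gripper": 0.8},
    {"x": 28.6,"y": -19.2,"z": 0,"spin": 0,"gripper": 0.8},
    {"x": 28.6,"y": -19.2,"z": 0,"spin": 0,"gripper": 0.8},
    {"x": 28.6,"y": -19.2,"z": 0,"spin": 0,"gripper": 0.8},
    {"x": 28.6,"y": -19.2,"z": 0,"spin": 0,"gripper": 0.8}
  ]
}}

```text
time: 1.15
eef_pos: [0.3868, -0.4061, 0.245]
tcp_rot: [0.994, 0.112, -0.0, -0.0]
contact_force: [-0.3, -0.4, -0.3]
opening: 0.098
finger_force: 0.0
```

All five keys are needed in each row, and that form works.

Request:
{"op": "step_arm", "data": {
  "commands": [
    {"x": 28.6,"y": -19.2,"z": 0,"spin": 0,"gripper": 0.8},
    {"x": 28.6,"y": -19.2,"z": 0,"spin": 0,"gripper": 0.8},
    {"x": 28.6,"y": -19.2,"z": 0,"spin": 0,"gripper": 0.8},
    {"x": 28.6,"y": -19.2,"z": 0,"spin": 0,"gripper": 0.8},
    {"x": 28.6,"y": -19.2,"z": 0,"spin": 0,"gripper": 0.8},
    {"x": 28.6,"y": -19.2,"z": 0,"spin": 0,"gripper": 0.8},
    {"x": 28.6,"y": -19.2,"z": 0,"spin": 0,"gripper": 0.8},
    {"x": 28.6,"y": -19.2,"z": 0,"spin": 0,"gripper": 0.8},
    {"x": 28.6,"y": -19.2,"z": 0,"spin": 0,"gripper": 0.8},
    {"x": 28.6,"y": -19.2,"z": 0,"spin": 0,"gripper": 0.8}
  ]
}}

```text
time: 2.15
eef_pos: [0.623, -0.1555, 0.2449]
tcp_rot: [0.994, 0.112, -0.0, -0.0]
contact_force: [0.2, 0.4, -0.1]
opening: 0.101
finger_force: 0.0
```

Request:
{"op": "step_arm", "data": {
  "commands": [
    {"x": 0,"y": 0,"z": 0,"spin": -8.55,"gripper": 0.8},
    {"x": 0,"y": 0,"z": 0,"spin": -8.55,"gripper": 0.8},
    {"x": 0,"y": 0,"z": 0,"spin": -8.55,"gripper": 0.8},
    {"x": 0,"y": 0,"z": 0,"spin": -8.55,"gripper": 0.8},
    {"x": 0,"y": 0,"z": 0,"spin": -8.55,"gripper": 0.8},
    {"x": 0,"y": 0,"z": 0,"spin": -8.55,"gripper": 0.8},
    {"x": 0,"y": 0,"z": 0,"spin": -8.55,"gripper": 0.8},
    {"x": 0,"y": 0,"z": 0,"spin": -8.55,"gripper": 0.8},
    {"x": 0,"y": 0,"z": 0,"spin": -8.55,"gripper": 0.8},
    {"x": 0,"y": 0,"z": 0,"spin": -8.55,"gripper": 0.8}
  ]
}}

```text
time: 3.15
eef_pos: [0.6221, -0.1566, 0.2448]
tcp_rot: [0.652, 0.759, -0.0, -0.0]
contact_force: [-0.6, 0.9, 0.6]
opening: 0.101
finger_force: 0.0
```

Request:
{"op": "step_arm", "data": {
  "commands": [
    {"x": 0,"y": 0,"z": 25,"spin": 0,"gripper": 0.8},
    {"x": 0,"y": 0,"z": 30,"spin": 0,"gripper": 0.8},
    {"x": 0,"y": 0,"z": 30,"spin": 0,"gripper": 0.8},
    {"x": 0,"y": 0,"z": 30,"spin": 0,"gripper": 0.8},
    {"x": 0,"y": 0,"z": 30,"spin": 0,"gripper": 0.8},
    {"x": 0,"y": 0,"z": 30,"spin": 0,"gripper": 0.8},
    {"x": 0,"y": 0,"z": 25,"spin": 0,"gripper": 0.8},
    {"x": 0,"y": 0,"z": 17,"spin": 0,"gripper": 0.8},
    {"x": 0,"y": 0,"z": 8,"spin": 0,"gripper": 0.8},
    {"x": 0,"y": 0,"z": 3,"spin": 0,"gripper": 0.8}
  ]
}}

```text
time: 4.15
eef_pos: [0.6222, -0.1567, 0.0166]
tcp_rot: [0.654, 0.757, -0.0, -0.0]
contact_force: [-0.3, -0.2, -0.5]
opening: 0.101
finger_force: 0.0
```

Run:
```python
from h import *
s=get_state();print(s["eef_pos"],s["contact_force"])
c=read_camera("wrist");cv2.imwrite("pics/w1.png",c["color"][...,::-1]);print(c["mount"])
c=read_camera("top");print([r for r in clips(c)])
```

```text
[ 0.62215185 -0.1566897   0.01663935] [-0.29981982 -0.23688876 -0.51233486]
[[-1.70049395e-04  9.52593486e-01  3.04245990e-01  7.76946418e-02]
 [ 9.99999960e-01  9.36479125e-05  2.65709326e-04  1.31264256e-03]
 [ 2.24620971e-04  3.04246023e-01 -9.52593464e-01 -1.29306454e-01]
 [ 0.00000000e+00  0.00000000e+00  0.00000000e+00  1.00000000e+00]]
[([0.692, -0.377], [487.0, 184.0], 63, [25.0, 9.8], 87, np.float64(0.031)), ([0.667, -0.404], [500.0, 196.0], 74, [11.0, 23.5], 23, np.float64(1.066))]
```

View pics/w1.png

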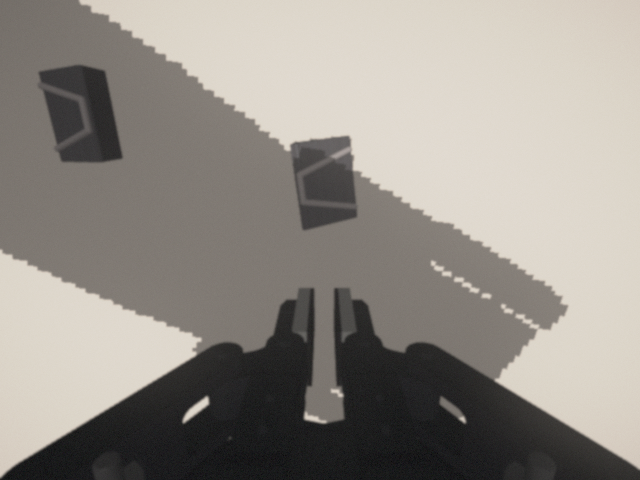

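The wrist view shows the clip centred ahead of the fingertips: clip at (325,182), gap at column 324. The second clip is well to the left at (82,115). Pushing.

Request:
{"op": "step_arm", "data": {
  "commands": [
    {"x": 10,"y": 0,"z": 0,"spin": 0,"gripper": 0.8},
    {"x": 10,"y": 0,"z": 0,"spin": 0,"gripper": 0.8},
    {"x": 8,"y": 0,"z": 0,"spin": 0,"gripper": 0.8},
    {"x": 8,"y": 0,"z": 0,"spin": 0,"gripper": 0.8},
    {"x": 12,"y": 0,"z": 0,"spin": 0,"gripper": 0.8},
    {"x": 18,"y": 0,"z": 0,"spin": 0,"gripper": 0.8},
    {"x": 20,"y": 0,"z": 0,"spin": 0,"gripper": 0.8},
    {"x": 20,"y": 0,"z": 0,"spin": 0,"gripper": 0.8},
    {"x": 20,"y": 0,"z": 0,"spin": 0,"gripper": 0.8},
    {"x": 20,"y": 0,"z": 0,"spin": 0,"gripper": 0.8}
  ]
}}

```text
time: 5.25
eef_pos: [0.6005, -0.0101, 0.0172]
tcp_rot: [0.654, 0.757, -0.0, -0.0]
contact_force: [-0.4, -0.4, -0.5]
opening: 0.099
finger_force: 0.1
```

```bash
cat >> h.py <<'E'
def wclips(u0=0,v1=280):
    """dark blobs ahead of the fingers in the wrist view -> world xy, tool xy mm, pixel"""
    s=get_state();c=read_camera("wrist");g=cv2.cvtColor(c["color"],cv2.COLOR_RGB2GRAY)
    z=c["z_map"];v,u=np.mgrid[0:480,0:640]
    p=np.stack([(u-c["cx"])/c["fx"]*z,-(v-c["cy"])/c["fy"]*z,-z,np.ones_like(z)],-1)@np.array(c["mount"]).T
    W=p[...,:3]@R.from_quat(s["tcp_rot"]).as_matrix().T+s["eef_pos"]
    m=((W[...,2]>.003)&(W[...,2]<.025)&(z>0)&(v<v1)&(p[...,0]>.0125)).astype(np.uint8)
    n,l,st,ce=cv2.connectedComponentsWithStats(m)
    for i in range(1,n):
        if st[i,4]>300:
            k=l==i;print("px",ce[i].round(0),"n",st[i,4],"tool mm",(np.median(p[k],0)[:2]*1e3).round(1),"world",np.median(W[k],0).round(3),"zmax",np.percentile(W[k][:,2],98).round(3))
    return c
E
python3 - <<'E'
from h import *
c=wclips();cv2.imwrite("pics/w2.png",c["color"][...,::-1]);s=get_state();print(s["time"],s["eef_pos"],s["contact_force"])
E
```

```text
px [449.  38.] n 2520 tool mm [103.   40.6] world [0.626 0.098 0.022] zmax 0.024
px [327. 245.] n 3646 tool mm [31.1  2.6] world [0.599 0.021 0.011] zmax 0.016
5.3 [ 0.59957525 -0.00738191  0.0168631 ] [-0.85691116  0.77730737  0.16115004]
```

Request:
{"op": "step_arm", "data": {
  "commands": [
    {"x": 20,"y": 0,"z": 0,"spin": 0,"gripper": 0.8},
    {"x": 20,"y": 0,"z": 0,"spin": 0,"gripper": 0.8},
    {"x": 20,"y": 0,"z": 0,"spin": 0,"gripper": 0.8},
    {"x": 20,"y": 0,"z": 0,"spin": 0,"gripper": 0.8},
    {"x": 18,"y": 0,"z": 0,"spin": 0,"gripper": 0.8},
    {"x": 14,"y": 0,"z": 0,"spin": 0,"gripper": 0.8},
    {"x": 10,"y": 0,"z": 0,"spin": 0,"gripper": 0.8},
    {"x": 6,"y": 0,"z": 0,"spin": 0,"gripper": 0.8},
    {"x": 3,"y": 0,"z": 0,"spin": 0,"gripper": 0.8},
    {"x": 0,"y": 0,"z": 0,"spin": 0,"gripper": 0.8}
  ]
}}

```text
time: 6.3
eef_pos: [0.5823, 0.1173, 0.0173]
tcp_rot: [0.654, 0.757, -0.0, -0.0]
contact_force: [0.7, 0.1, 0.5]
opening: 0.104
finger_force: 0.0
```

Run:
```python
from h import *
c=wclips();s=get_state();print(s["time"],s["eef_pos"],s["contact_force"])
```

```text
px [215. 124.] n 26428 tool mm [ 79.3 -48.7] world [0.519 0.194 0.02 ] zmax 0.024
px [326. 245.] n 3739 tool mm [31.3  2.1] world [0.58  0.149 0.011] zmax 0.016
6.35 [0.58236587 0.11703438 0.01732791] [-0.66415048 -0.34950176  0.39453289]
```

Request:
{"op": "step_arm", "data": {
  "commands": [
    {"x": -20,"y": 0,"z": 0,"spin": 0,"gripper": 0.8},
    {"x": 0,"y": 0,"z": -25,"spin": 0,"gripper": 0.8},
    {"x": 0,"y": 0,"z": -35,"spin": 0,"gripper": 0.8},
    {"x": 0,"y": 0,"z": -25,"spin": 0,"gripper": 0.8},
    {"x": -38.6,"y": -17,"z": 0,"spin": 0,"gripper": 0.8},
    {"x": -38.6,"y": -17,"z": 0,"spin": 0,"gripper": 0.8},
    {"x": -38.6,"y": -17,"z": 0,"spin": 0,"gripper": 0.8},
    {"x": -38.6,"y": -17,"z": 0,"spin": 0,"gripper": 0.8},
    {"x": -38.6,"y": -17,"z": 0,"spin": 0,"gripper": 0.8},
    {"x": -38.6,"y": -17,"z": 0,"spin": 0,"gripper": 0.8}
  ]
}}

```text
time: 7.35
eef_pos: [0.517, -0.1486, 0.1026]
tcp_rot: [0.654, 0.756, 0.0, 0.0]
contact_force: [1.3, 0.7, 0.1]
opening: 0.103
finger_force: 0.0
```

Request:
{"op": "step_arm", "data": {
  "commands": [
    {"x": 0,"y": 0,"z": 0,"spin": 5.9,"gripper": 0.8},
    {"x": 0,"y": 0,"z": 0,"spin": 5.9,"gripper": 0.8},
    {"x": 0,"y": 0,"z": 10,"spin": 0,"gripper": 0.8},
    {"x": 0,"y": 0,"z": 20,"spin": 0,"gripper": 0.8},
    {"x": 0,"y": 0,"z": 20,"spin": 0,"gripper": 0.8},
    {"x": 0,"y": 0,"z": 15,"spin": 0,"gripper": 0.8},
    {"x": 0,"y": 0,"z": 10,"spin": 0,"gripper": 0.8},
    {"x": 0,"y": 0,"z": 6,"spin": 0,"gripper": 0.8},
    {"x": 0,"y": 0,"z": 4,"spin": 0,"gripper": 0.8},
    {"x": 0,"y": 0,"z": 0,"spin": 0,"gripper": 0.8}
  ]
}}

```text
time: 8.35
eef_pos: [0.5178, -0.1464, 0.0172]
tcp_rot: [0.728, 0.685, -0.0, -0.0]
contact_force: [-0.7, -0.4, 0.2]
opening: 0.096
finger_force: 0.0
```

Run:
```python
from h import *
c=wclips();s=get_state();print(s["time"],s["eef_pos"],s["tcp_rot"],s["contact_force"])
```

```text
px [323. 181.] n 4788 tool mm [56.7  1. ] world [ 0.522 -0.09   0.011] zmax 0.016
8.4 [ 0.51809052 -0.14652718  0.01764329] [7.28144991e-01 6.85423050e-01 1.28663361e-04 3.12078861e-04] [ 0.41656483 -0.36317583 -0.92160866]
```

Second clip is centred ahead. Pushing it the same way.

Request:
{"op": "step_arm", "data": {
  "commands": [
    {"x": 10,"y": 0,"z": 0,"spin": 0,"gripper": 0.8},
    {"x": 10,"y": 0,"z": 0,"spin": 0,"gripper": 0.8},
    {"x": 8,"y": 0,"z": 0,"spin": 0,"gripper": 0.8},
    {"x": 8,"y": 0,"z": 0,"spin": 0,"gripper": 0.8},
    {"x": 12,"y": 0,"z": 0,"spin": 0,"gripper": 0.8},
    {"x": 18,"y": 0,"z": 0,"spin": 0,"gripper": 0.8},
    {"x": 20,"y": 0,"z": 0,"spin": 0,"gripper": 0.8},
    {"x": 20,"y": 0,"z": 0,"spin": 0,"gripper": 0.8},
    {"x": 20,"y": 0,"z": 0,"spin": 0,"gripper": 0.8},
    {"x": 20,"y": 0,"z": 0,"spin": 0,"gripper": 0.8}
  ]
}}

```text
time: 9.4
eef_pos: [0.5266, 0.0008, 0.0175]
tcp_rot: [0.728, 0.685, 0.0, 0.0]
contact_force: [-0.2, 0.0, 0.7]
opening: 0.097
finger_force: 0.3
```

Request:
{"op": "step_arm", "data": {
  "commands": [
    {"x": 20,"y": 0,"z": 0,"spin": 0,"gripper": 0.8},
    {"x": 20,"y": 0,"z": 0,"spin": 0,"gripper": 0.8},
    {"x": 20,"y": 0,"z": 0,"spin": 0,"gripper": 0.8},
    {"x": 20,"y": 0,"z": 0,"spin": 0,"gripper": 0.8},
    {"x": 18,"y": 0,"z": 0,"spin": 0,"gripper": 0.8},
    {"x": 14,"y": 0,"z": 0,"spin": 0,"gripper": 0.8},
    {"x": 10,"y": 0,"z": 0,"spin": 0,"gripper": 0.8},
    {"x": 6,"y": 0,"z": 0,"spin": 0,"gripper": 0.8},
    {"x": 3,"y": 0,"z": 0,"spin": 0,"gripper": 0.8},
    {"x": 0,"y": 0,"z": 0,"spin": 0,"gripper": 0.8}
  ]
}}

```text
time: 10.4
eef_pos: [0.5345, 0.1302, 0.0173]
tcp_rot: [0.728, 0.685, -0.0, -0.0]
contact_force: [0.4, -0.4, -0.8]
opening: 0.1
finger_force: 0.0
```

Run:
```python
from h import *
c=wclips();s=get_state();print(s["time"],s["eef_pos"],s["tcp_rot"],s["contact_force"])
```

```text
px [347. 170.] n 24117 tool mm [66.5  2.6] world [0.542 0.194 0.022] zmax 0.024
px [329. 245.] n 3678 tool mm [31.3  3.3] world [0.54  0.161 0.011] zmax 0.016
px [426. 257.] n 2401 tool mm [26.3 42.6] world [0.579 0.154 0.01 ] zmax 0.016
10.45 [0.53444604 0.1299074  0.01718594] [ 7.28348608e-01  6.85206745e-01 -8.90498445e-05 -1.12521191e-04] [-0.08537959  0.96492672 -0.54158215]
```

Request:
{"op": "step_arm", "data": {
  "commands": [
    {"x": -20,"y": 0,"z": 0,"spin": 0,"gripper": 0.8},
    {"x": 0,"y": 0,"z": -25,"spin": 0,"gripper": 0.8},
    {"x": 0,"y": 0,"z": -35,"spin": 0,"gripper": 0.8},
    {"x": 0,"y": 0,"z": -25,"spin": 0,"gripper": 0.8},
    {"x": -46.8,"y": -11.9,"z": 0,"spin": 0,"gripper": 0.8},
    {"x": -46.8,"y": -11.9,"z": 0,"spin": 0,"gripper": 0.8},
    {"x": -46.8,"y": -11.9,"z": 0,"spin": 0,"gripper": 0.8},
    {"x": -46.8,"y": -11.9,"z": 0,"spin": 0,"gripper": 0.8},
    {"x": -46.8,"y": -11.9,"z": 0,"spin": 0,"gripper": 0.8},
    {"x": -46.8,"y": -11.9,"z": 0,"spin": 0,"gripper": 0.8}
  ]
}}

```text
time: 11.45
eef_pos: [0.4438, -0.1678, 0.1024]
tcp_rot: [0.729, 0.685, 0.0, 0.0]
contact_force: [1.7, 0.0, -0.9]
opening: 0.098
finger_force: 0.0
```

Request:
{"op": "step_arm", "data": {
  "commands": [
    {"x": -46.8,"y": -11.9,"z": 0,"spin": 0,"gripper": 0.8},
    {"x": 0,"y": 0,"z": 0,"spin": 7.6,"gripper": 0.8},
    {"x": 0,"y": 0,"z": 10,"spin": 0,"gripper": 0.8},
    {"x": 0,"y": 0,"z": 20,"spin": 0,"gripper": 0.8},
    {"x": 0,"y": 0,"z": 20,"spin": 0,"gripper": 0.8},
    {"x": 0,"y": 0,"z": 15,"spin": 0,"gripper": 0.8},
    {"x": 0,"y": 0,"z": 10,"spin": 0,"gripper": 0.8},
    {"x": 0,"y": 0,"z": 6,"spin": 0,"gripper": 0.8},
    {"x": 0,"y": 0,"z": 4,"spin": 0,"gripper": 0.8},
    {"x": 0,"y": 0,"z": 0,"spin": 0,"gripper": 0.8}
  ]
}}

```text
time: 12.45
eef_pos: [0.4303, -0.2116, 0.0171]
tcp_rot: [0.772, 0.636, -0.0, -0.0]
contact_force: [-0.5, 0.3, -0.2]
opening: 0.105
finger_force: 0.0
```

Run:
```python
from h import *
c=wclips();s=get_state();print(s["time"],s["eef_pos"],s["tcp_rot"],s["contact_force"])
cv2.imwrite("pics/w3.png",c["color"][...,::-1])
```

```text
px [321. 176.] n 4848 tool mm [59.1  0.2] world [ 0.442 -0.154  0.011] zmax 0.016
12.5 [ 0.43058855 -0.21183252  0.01753591] [7.71833948e-01 6.35824116e-01 5.78298545e-05 2.17358666e-04] [ 0.23581666 -0.31705336  0.60483158]
```

View pics/w3.png

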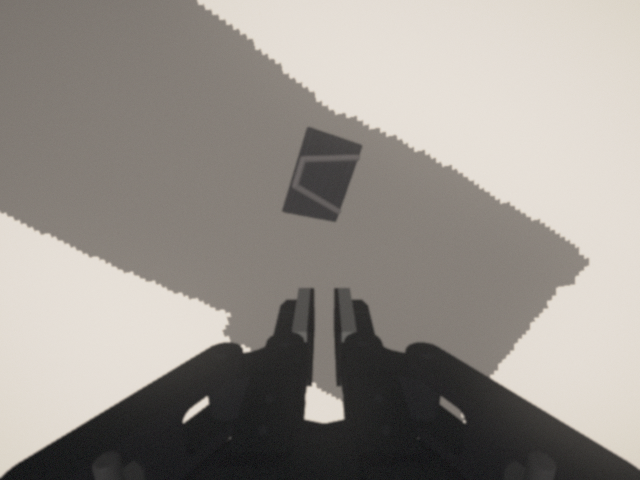

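The wrist view shows the third clip at (321,176), tilted about 20°, with its near-right corner at (337,221) facing the right finger. A slow start should square it up.

Request:
{"op": "step_arm", "data": {
  "commands": [
    {"x": 10,"y": 0,"z": 0,"spin": 0,"gripper": 0.8},
    {"x": 10,"y": 0,"z": 0,"spin": 0,"gripper": 0.8},
    {"x": 8,"y": 0,"z": 0,"spin": 0,"gripper": 0.8},
    {"x": 6,"y": 0,"z": 0,"spin": 0,"gripper": 0.8},
    {"x": 6,"y": 0,"z": 0,"spin": 0,"gripper": 0.8},
    {"x": 6,"y": 0,"z": 0,"spin": 0,"gripper": 0.8},
    {"x": 8,"y": 0,"z": 0,"spin": 0,"gripper": 0.8},
    {"x": 10,"y": 0,"z": 0,"spin": 0,"gripper": 0.8},
    {"x": 12,"y": 0,"z": 0,"spin": 0,"gripper": 0.8},
    {"x": 12,"y": 0,"z": 0,"spin": 0,"gripper": 0.8}
  ]
}}

```text
time: 13.5
eef_pos: [0.4474, -0.1245, 0.0173]
tcp_rot: [0.772, 0.635, 0.0, 0.0]
contact_force: [-0.4, 0.1, 0.3]
opening: 0.103
finger_force: 0.3
```

Run:
```python
from h import *
c=wclips();s=get_state();print(s["time"],s["eef_pos"],s["contact_force"])
```

```text
px [317. 246.] n 3577 tool mm [31.2 -1.5] world [ 0.452 -0.094  0.011] zmax 0.016
13.55 [ 0.44718346 -0.12304113  0.01711906] [-0.56565706  1.05708186  0.62334018]
```

Request:
{"op": "step_arm", "data": {
  "commands": [
    {"x": 14,"y": 0,"z": 0,"spin": 0,"gripper": 0.8},
    {"x": 18,"y": 0,"z": 0,"spin": 0,"gripper": 0.8},
    {"x": 20,"y": 0,"z": 0,"spin": 0,"gripper": 0.8},
    {"x": 20,"y": 0,"z": 0,"spin": 0,"gripper": 0.8},
    {"x": 20,"y": 0,"z": 0,"spin": 0,"gripper": 0.8},
    {"x": 20,"y": 0,"z": 0,"spin": 0,"gripper": 0.8},
    {"x": 20,"y": 0,"z": 0,"spin": 0,"gripper": 0.8},
    {"x": 20,"y": 0,"z": 0,"spin": 0,"gripper": 0.8},
    {"x": 20,"y": 0,"z": 0,"spin": 0,"gripper": 0.8},
    {"x": 20,"y": 0,"z": 0,"spin": 0,"gripper": 0.8}
  ]
}}

```text
time: 14.55
eef_pos: [0.4839, 0.0644, 0.0172]
tcp_rot: [0.772, 0.636, -0.0, -0.0]
contact_force: [1.0, 0.1, -0.2]
opening: 0.102
finger_force: 0.1
```

Request:
{"op": "step_arm", "data": {
  "commands": [
    {"x": 18,"y": 0,"z": 0,"spin": 0,"gripper": 0.8},
    {"x": 16,"y": 0,"z": 0,"spin": 0,"gripper": 0.8},
    {"x": 13,"y": 0,"z": 0,"spin": 0,"gripper": 0.8},
    {"x": 10,"y": 0,"z": 0,"spin": 0,"gripper": 0.8},
    {"x": 8,"y": 0,"z": 0,"spin": 0,"gripper": 0.8},
    {"x": 6,"y": 0,"z": 0,"spin": 0,"gripper": 0.8},
    {"x": 4,"y": 0,"z": 0,"spin": 0,"gripper": 0.8},
    {"x": 2,"y": 0,"z": 0,"spin": 0,"gripper": 0.8},
    {"x": 0,"y": 0,"z": 0,"spin": 0,"gripper": 0.8},
    {"x": 0,"y": 0,"z": 0,"spin": 0,"gripper": 0.8}
  ]
}}

```text
time: 15.55
eef_pos: [0.4989, 0.1383, 0.0173]
tcp_rot: [0.772, 0.635, -0.0, -0.0]
contact_force: [-0.3, 1.0, -0.6]
opening: 0.102
finger_force: 0.0
```

Run:
```python
from h import *
c=wclips();s=get_state();print(s["time"],s["eef_pos"],s["contact_force"])
```

```text
px [340. 154.] n 13224 tool mm [ 75.3 -10.1] world [0.504 0.205 0.022] zmax 0.024
px [409. 247.] n 3891 tool mm [30.7 35.6] world [0.54  0.162 0.011] zmax 0.016
px [308. 245.] n 3799 tool mm [31.6 -4.9] world [0.5   0.17  0.011] zmax 0.016
px [633. 256.] n 651 tool mm [ 23.7 130.2] world [0.631 0.136 0.005] zmax 0.01
px [507. 252.] n 3082 tool mm [28.4 74.9] world [0.578 0.152 0.01 ] zmax 0.016
15.6 [0.4989002  0.13826248 0.01731683] [ 0.33570443  0.20062517 -0.16089719]
```

All three lie inside. I'll back off, lift well clear and check with the top camera.

Request:
{"op": "step_arm", "data": {
  "commands": [
    {"x": -12,"y": 0,"z": 0,"spin": 0,"gripper": 0.8},
    {"x": -15,"y": 0,"z": 0,"spin": 0,"gripper": 0.8},
    {"x": 0,"y": 0,"z": -25,"spin": 0,"gripper": 0.8},
    {"x": 0,"y": 0,"z": -35,"spin": 0,"gripper": 0.8},
    {"x": 0,"y": 0,"z": -40,"spin": 0,"gripper": 0.8},
    {"x": -40,"y": 0,"z": -20,"spin": 0,"gripper": 0.8},
    {"x": -40,"y": 0,"z": -20,"spin": 0,"gripper": 0.8},
    {"x": -40,"y": 0,"z": -20,"spin": 0,"gripper": 0.8},
    {"x": -40,"y": 0,"z": 0,"spin": 0,"gripper": 0.8},
    {"x": -40,"y": 0,"z": 0,"spin": 0,"gripper": 0.8}
  ]
}}

```text
time: 16.6
eef_pos: [0.4545, -0.0868, 0.1783]
tcp_rot: [0.772, 0.635, 0.0, 0.001]
contact_force: [-0.1, -0.5, -0.5]
opening: 0.103
finger_force: 0.0
```

Request:
{"op": "step_arm", "data": {
  "commands": [
    {"x": -40,"y": 0,"z": 0,"spin": 0,"gripper": 0.8},
    {"x": -40,"y": 0,"z": 0,"spin": 0,"gripper": 0.8},
    {"x": -20,"y": 0,"z": 0,"spin": 0,"gripper": 0.8},
    {"x": 0,"y": 0,"z": 0,"spin": 0,"gripper": 0.8},
    {"x": 0,"y": 0,"z": 0,"spin": 0,"gripper": 0.8},
    {"x": 0,"y": 0,"z": 0,"spin": 0,"gripper": 0.8},
    {"x": 0,"y": 0,"z": 0,"spin": 0,"gripper": 0.8},
    {"x": 0,"y": 0,"z": 0,"spin": 0,"gripper": 0.8},
    {"x": 0,"y": 0,"z": 0,"spin": 0,"gripper": 0.8},
    {"x": 0,"y": 0,"z": 0,"spin": 0,"gripper": 0.8}
  ]
}}

```text
time: 17.6
eef_pos: [0.4362, -0.182, 0.1773]
tcp_rot: [0.772, 0.636, 0.0, 0.0]
contact_force: [-0.3, -1.0, -0.0]
opening: 0.101
finger_force: 0.0
```

Run:
```python
from h import *
c=read_camera("top");s=get_state();print(s["time"],s["eef_pos"],s["dq"].round(3))
ex=np.array([.19,.98]);ey=np.array([-.98,.19])
for r in clips(c):
    d=np.array(r[0])-[.537,.102];print(r[:3],"bay",(d@ex).round(3),(d@ey).round(3))
cv2.imwrite("pics/top_end.png",c["color"][...,::-1])
```

```text
17.65 [ 0.43619162 -0.18208602  0.17733112] [-0.004 -0.     0.001 -0.001  0.001  0.001]
([0.666, -0.403], [499.0, 196.0], 76) bay -0.47 -0.222
([0.578, 0.143], [245.0, 233.0], 155) bay 0.048 -0.032
([0.538, 0.156], [239.0, 251.0], 155) bay 0.053 0.009
([0.498, 0.165], [234.0, 270.0], 150) bay 0.054 0.05
```

View pics/top_end.png

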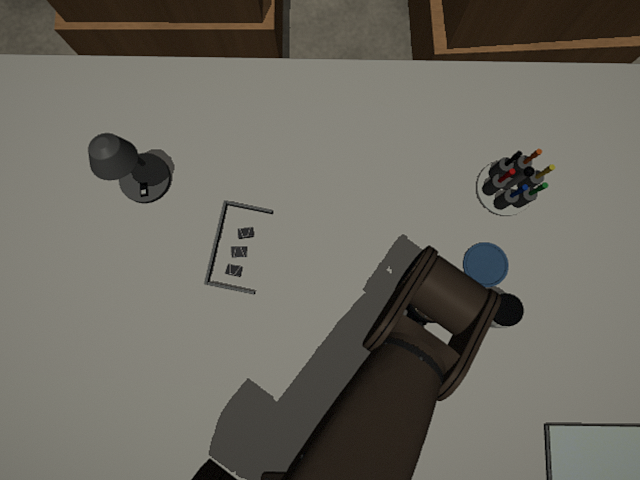

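The top view shows the three clips at (245,233), (239,251) and (234,270), about 50 mm inside the mouth. The coaster, jar, lamp and carousel are at their starting pixels. Arm is still and clear, so I'm handing in.

```bash
python3 -c "
from plant import *
print(sign_off())"
```

```text
the job is handed in; nothing more can be done
None
```

I swept all three clips into the bay, where they lie about 48–54 mm inside its mouth; the jar, coaster, lamp and carousel look unmoved, and I handed the job in at about 18 s (no verdict was shown).

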